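# Load the isolator post: firm cushion below, soft one above

### The arm

A 7-joint arm with a two-finger parallel gripper is mounted at the origin on a cart in front of the work surface, level with it; the furniture and walls round the work are solid. World frame = base frame: x ahead of the robot, y to its left, z up, the work surface at z = 0. Lengths are in m, angles in degrees, forces in N, time in s.
With the tool pointing down it reaches from about 0.4 to 0.85 m from the base axis. Payload 4.5 kg.
Tool frame: the origin (TCP) lies at the very end of the fingers, on their centre line; the grasp point (between the pads) lies 19 mm behind it; z points along the fingers, y is the line along which they close (so a half turn about z gives the same grasp; the last joint's range is limited). The gripper opens to 88 mm and grips with 3 to 60 N. Pads are 18 mm wide; open, the fingers measure 123 mm over their backs; the gripper's body (75 mm by 187 mm) begins 45 mm behind the grasp point.
Start: joints at [-67.219, 39.483, -11.15, 89.685, 9.013, 51.709, -12.324], TCP at [0.222, 0.584, 0.239] pointing down, gripper open.
Joint ranges: [-172.22, 172.22], [-26.19, 119.32], [-84.43, 86.54], [7.71, 146.69], [-57.33, 237.33], [2.42, 119.75], [-152.13, 152.13]. Speed limits (degrees/s): [147.25, 147.25, 180, 180, 180, 180, 180].

### API

Orientations are given as [roll, pitch, yaw] about the fixed x, y, z axes, in that order (R = Rz(yaw) Ry(pitch) Rx(roll)).
In Python, from plant import * gives the robot as it stands.
- The arm moves only by the tool step_arm, never from a script. Its argument "series" is a list of rows, each a list of 3 entries, a list of its own where there are three numbers: the shift along the tool's x, y, z as a fraction of full scale, then the turn, a rotation vector about the tool's x, y, z as a fraction of full scale, then the opening, from -1 (shut) to 1 (fully open). In form: [[[dx, dy, dz], [ax, ay, az], grip], ...]. A call has 1 to 20 rows; each row shifts and turns the commanded pose from where the row before left it, along the tool's axes as they then stand; what a row does not reach is not made up. Full scale, the value 1, is 0.05 m for a shift and 2 pi rad for a turn. A row lasts 1/8 s, in which the tool goes at most 62.5 mm and 10.7 degrees, less where a joint would pass 70% of its speed; a pose out of reach is approached as far as the arm can. A call with a number of a shift or a turn outside -1 to 1 is refused whole. A call with a gripper value outside its range is refused whole. The fingers move at their own pace and stop on an object; "squeeze" is the grip in N (left out, the last holds). Time passes only in rows, so rows that do not move let the fingers close. It gives the time, the measured TCP pose, the force, the opening and the grip force at its end, in the units of the state.
- sense(): the state, without advancing time (a new reading comes with each control period).
- snapshot(name): name is "scene" or "top" or "wrist"; returns a dict with "frame" (400x640x3 uint8, blue, green, red), "fx", "fy", "cx", "cy" (pixels), "D" ([k1, k2, p1, p2, k3] as OpenCV has them; the pictures are not rectified), "eye" and "attitude" of the camera in the world. Camera axes: x right, y down, z forward; pixel columns grow to the right and rows downward; lengths in m; the calibration is good to about 2 mm. A picture is of the moment at which its call begins. There is no depth.
- hand_in(): hands the job in; it is judged then, once.
Trained networks look in a picture, given as the dict that the camera call returned (one of the last four; its "shot" number tells which), for a name from the list of things; names that differ only in an ending like _2 or _b are one class to them, and where a whole thing is asked for, a point or a joint stands for the part that bears it (a point fixed in the world has none). Each returns a list of dicts, best first, with "confidence" (0 to 1); they miss things now and then, are a little off and sometimes report something else, mostly with a low value. They report only what shows in the picture. A call takes as long as a camera call. They do not tell look-alikes from the thing itself.
- find_in(name, picture): "position" ([x, y, z] in m, in world coordinates, good to about 4 mm: the middle of the surface that is visible of it).
- silhouettes(name, picture): "mask" (400x640 bool, what is visible of it).
- pinpoint(name, picture): "position" ([x, y, z] in m, in world coordinates, good to about 4 mm: a listed point, or the origin of a listed thing).
The state is a dict: "clock": time; "qpos": joint angles; "qd": joint speeds; "effort": joint torques, N m; "tcp_pos": TCP position; "tool_rot": TCP orientation; "force": force on the tool from outside, world axes, zero at the start; "wrist_torque": the same for the moment, N m; "gripper_width": finger opening in m; "finger_force": force on a finger pad.
Only numpy, scipy, OpenCV 4.12 (cv2) and the standard library are available. Lean on these libraries where they do the work, as an engineer would, in place of code of your own. Each camera call takes 0.05 s, during which the arm holds its last target. There are 200 camera calls.

### The job

Two cushion rings that look alike stand left and right of the pale tray; press the left one's cap about 5 mm down where it stands, hold a moment, let go, then do the same with the right one, to feel which is firmer. Then thread the firmer ring onto the post in the tray and push it down past the spring catches until it is fully home, and after it the softer one in the same way until it is home on top of the first and under the catches. Let go of everything and do not disturb the other things on the bench.

Things in the scene. Friction and masses are not known exactly. Their poses are not given: they have to be found in the camera images.
- cushion_a: cushion ring standing upright on the bench, one of two that look alike: aluminium flange below (60 mm across, 14 high), ribbed orange pad, aluminium cap on top (54 mm across, 10 high); 34 mm high, 23 mm bore straight through, 170 g or a third more or less. Origin: centre of its underside, z up along the bore. Take it by the flange. One ring stands left of the tray (y > 0.15), one right (y < -0.15)
- cushion_b: the other cushion ring, the same in size and looks: see cushion_a. Tall things to keep clear of: a drawer unit 230 mm high on the left (x 0.38 to 0.68, y over 0.45), a wipes box 75 mm high at the back right (x over 0.6, y -0.36 to -0.12), a big lidded tote 150 mm high on the right (y under -0.5)
- cushion_a_cap (a joint): how far the cap of cushion_a is pressed straight down, m: 0 free, 0.008 fully down. It springs back. At 5 mm one of the two rings resists with about 3 N, the other about 10 N; which is which neither shows nor follows from name or place
- cushion_b_cap (a joint): the same for cushion_b
- post_fixture: fixed in a low pale tray (floor 6 mm, rim 36 mm over the bench): base plate 104 x 84 x 12 mm, in its middle an upright steel post, 18 mm across, round it a clear sleeve, 68 mm inside, 74 outside, rim 60 mm over the origin, which lets a ring in but not fingers that hold it by the flange. Origin: centre of the plate's underside, z up along the post
- post_foot (a point): on the post's axis at the plate's upper face, 12 mm over the origin of post_fixture: here the first ring's underside comes to rest, the second's 34 mm higher
- post_tip (a point): top centre of the post, 100 mm over post_foot; the last 10 mm taper. Three sprung brass catches slope out of the post to 13.5 mm from its axis, from 88 mm down to 69 mm over post_foot. A ring let go rests on them, underside about 75 mm over post_foot; push its cap with up to 15 N, a fingertip either side of the post (34 mm open clears all); with its top under 68 mm it is past and slides down
- parts_cup: small open steel cup, 54 mm across, 36 mm high; origin under its centre; bystander, leave alone
- agar_plate: closed round clear plate, 65 mm across, 15 mm high; origin under its centre; bystander, leave alone
- calliper: digital calliper lying flat, 69 x 241 x 14 mm, long along its y; origin under its middle; bystander, leave alone
- blister_tray: clear moulded tray, 60 x 125 x 18 mm, long along its y; origin under its centre; bystander, leave alone
Mind the look-alikes: they are no part of the job. What is shaped like the cushion_a but blue or turquoise is not meant.

How it is judged:
By the outcome, as a careful person would: the job done as asked, in the order asked, and still so for the second after the job is handed in, with the robot touching nothing.
It also fails if it takes over 72 s, if anything falls off the work surface, if the arm or the gripper's body presses on something with over 40 N, if the wrist force passes 120 N, or if a joint passes its speed limit or range.

## Working session

There is one attempt and no reset: what is moved stays moved. The work goes in short steps, Python scripts to look and compute and a tool call to move; the robot and the scene stay as the last step left them, time stands still between calls to the robot, and variables do not carry over. Pictures are saved under pics/ and viewed, at most 12 in all, crops included, and the job is handed in when it is done.

Besides the shell and the picture viewer there is one more tool, called after "Request:" by a JSON object that holds its "api" and its "payload". step_arm: Moves the arm, as the interface text tells. Its arguments: {"type":"object","properties":{"series":{"type":"array"},"squeeze":{"type":"number"}},"required":["series"]}

```bash
mkdir -p pics; cat > h.py <<'E'
from plant import *
import numpy as np, cv2
from scipy.spatial.transform import Rotation as R
def cam(p):
    K=np.array([[p['fx'],0,p['cx']],[0,p['fy'],p['cy']],[0,0,1.]]); return K,np.array(p['D'],float)
def rot(p):
    a=np.array(p['attitude'],float)
    return a if a.shape==(3,3) else (R.from_quat(a).as_matrix() if a.size==4 else R.from_euler('xyz',a,degrees=True).as_matrix())
def pix2w(p,uv,z):
    K,D=cam(p); n=cv2.undistortPoints(np.array(uv,float).reshape(-1,1,2),K,D).reshape(-1,2)
    d=np.c_[n,np.ones(len(n))]@rot(p).T; e=np.array(p['eye']); return e+d*((z-e[2])/d[:,2])[:,None]
def w2pix(p,X):
    K,D=cam(p); Rm=rot(p).T; e=np.array(p['eye'])
    return cv2.projectPoints(np.array(X,float).reshape(-1,1,3),cv2.Rodrigues(Rm)[0],-Rm@e,K,D)[0].reshape(-1,2)
E
python3 - <<'E'
from h import *
s=sense(); print({k:np.round(v,3).tolist() for k,v in s.items()})
for n in ("top","scene"):
    p=snapshot(n); cv2.imwrite(f'pics/{n}0.png',p['frame']); print(n,p['eye'],p['attitude'],p['fx'])
    for t in ("cushion_a","post_fixture","post_foot","post_tip"):
        for r in pinpoint(t,p): print(n,t,np.round(r['position'],4),round(r['confidence'],2),w2pix(p,r['position']).round())
E
```

```text
{'clock': 0.0, 'qpos': [-67.22, 39.534, -11.145, 89.746, 9.013, 51.707, -12.325], 'qd': [-0.012, 0.037, 0.001, -0.062, -0.028, 0.008, 0.001], 'effort': [0.001, -52.758, -1.267, -15.342, -0.053, 0.006, 0.0], 'tcp_pos': [0.222, 0.583, 0.238], 'tool_rot': [-179.895, 0.007, 159.161], 'force': [-0.095, -0.347, 0.192], 'wrist_torque': [-0.028, -0.041, -0.002], 'finger_force': 0.0, 'gripper_width': 0.088}
top [ 0.26437293 -0.03582625  1.18119504] [-170.78292116    0.52503727  -88.8769927 ] 382.9554938010092
top cushion_a [0.3583 0.332  0.0044] 0.71 [[203. 225.]]
top cushion_a [0.4693 0.3072 0.0021] 0.69 [[214. 190.]]
top cushion_a [ 0.4589  0.4073 -0.0045] 0.67 [[183. 193.]]
top cushion_a [ 4.875e-01 -3.299e-01 -2.000e-04] 0.54 [[418. 188.]]
top post_fixture [ 0.4954 -0.0549  0.0037] 0.71 [[330. 184.]]
top post_foot [ 0.4945 -0.0511  0.0203] 0.67 [[329. 183.]]
top post_tip [ 0.496  -0.0493  0.1149] 0.83 [[328. 176.]]
scene [-0.66326953  0.69095472  0.6710333 ] [-113.29315804   -1.10082601 -121.79157675] 504.4876258529754
scene cushion_a [ 0.4713  0.3047 -0.0016] 0.96 [[210. 262.]]
scene cushion_a [ 0.49   -0.3273  0.0009] 0.76 [[391. 211.]]
scene cushion_a [0.3597 0.3383 0.0015] 0.59 [[214. 284.]]
scene cushion_a [ 0.4563  0.4058 -0.0026] 0.56 [[175. 275.]]
scene post_fixture [ 0.494  -0.053   0.0043] 0.81 [[320. 228.]]
scene post_fixture [ 0.468   0.3068 -0.0021] 0.44 [[210. 263.]]
scene post_foot [ 0.4922 -0.046   0.0186] 0.71 [[318. 224.]]
scene post_tip [ 0.4955 -0.0483  0.1193] 0.78 [[319. 193.]]
```

View pics/top0.png

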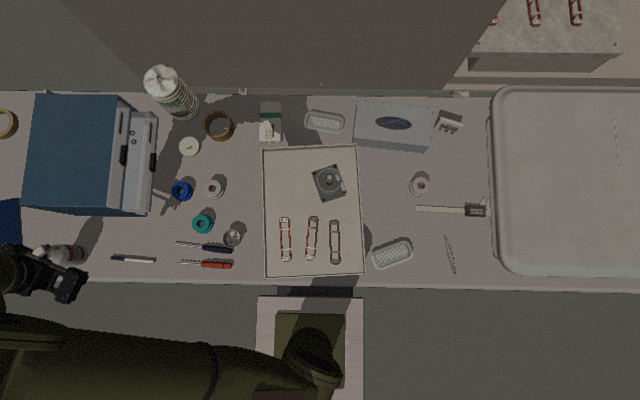

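```bash
python3 - <<'E'
import cv2,numpy as np
a=cv2.imread('pics/top0.png');b=cv2.imread('pics/scene0.png')
A=cv2.resize(a[150:260,150:270],None,fx=3.2,fy=3.2);B=cv2.resize(a[140:250,280:460],None,fx=2.2,fy=2.2)
C=cv2.resize(b[160:320,140:440],None,fx=2.6,fy=2.0)
h=max(A.shape[0],B.shape[0]);P=lambda i:cv2.copyMakeBorder(i,0,h-i.shape[0],0,0,0)
D=np.hstack([P(A),P(B)])
cv2.imwrite('pics/crop1.png',cv2.resize(D,(790,int(790*D.shape[0]/D.shape[1]))))
E
```

```text
(no output)
```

View pics/crop1.png

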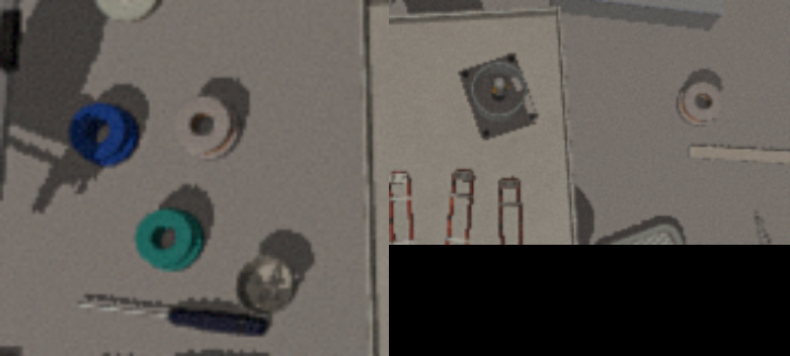

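View pics/scene0.png

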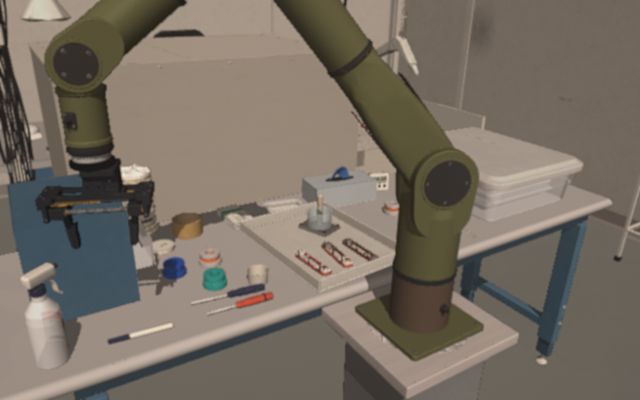

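The top view shows four ring-shaped candidates: the blue ring (181,191), the turquoise ring (202,224), and two aluminium/orange rings at (215,188) on the left and (420,186) on the right. Only the last two fit the description, and the crop confirms it: pale aluminium caps with orange pads. The post sits at (330,178).

I'll turn the tool to yaw 45° while rising, go round the drawer unit, and stop above the left ring.

Request:
{"api": "step_arm", "payload": {"series": [[[0,0,-0.1],[0,0,0.0288],-0.1],[[0,0,-0.1],[0,0,0.0288],-0.1],[[0,0,-0.1],[0,0,0.0288],-0.1],[[0,0,-0.1],[0,0,0.0288],-0.1],[[0,0,-0.1],[0,0,0.0288],-0.1],[[0,0,-0.1],[0,0,0.0288],-0.1],[[0,0,0],[0,0,0.0288],-0.1],[[0,0,0],[0,0,0.0288],-0.1],[[0,0,0],[0,0,0.0288],-0.1],[[0,0,0],[0,0,0.0288],-0.1],[[0,0,0],[0,0,0.0288],-0.1],[[-0.48,0.8,0],[0,0,0],-0.1],[[-0.48,0.8,0],[0,0,0],-0.1],[[-0.48,0.8,0],[0,0,0],-0.1],[[-0.48,0.8,0],[0,0,0],-0.1],[[0,0,0],[0,0,0],-0.1]]}}

```text
clock: 2.5
tcp_pos: [0.269, 0.3995, 0.2692]
tool_rot: [180.0, 0.1, 44.8]
force: [0.0, 1.1, 0.6]
gripper_width: 0.0398
finger_force: 0.0
```

Request:
{"api": "step_arm", "payload": {"series": [[[0.3,0.83,0],[0,0,0],-0.227],[[0.3,0.83,0.2],[0,0,0],-0.227],[[0.3,0.83,0.3],[0,0,0],-0.227],[[0.3,0.83,0.3],[0,0,0],-0.227],[[0.3,0.83,0.3],[0,0,0],-0.227],[[0,0,0],[0,0,0],-0.227],[[0,0,0],[0,0,0],-0.227]]}}

```text
clock: 3.38
tcp_pos: [0.4673, 0.3113, 0.2135]
tool_rot: [-179.9, -0.0, 45.2]
force: [-0.8, 0.1, 0.3]
gripper_width: 0.0343
finger_force: 0.0
```

```bash
cat > ring.py <<'E'
from h import *
import sys
from scipy.optimize import least_squares
def ringfit(p,x0,name='cushion_a',tag=None):
    # compare silhouette bbox/centroid with model: fit outline of stacked discs to mask contour
    best=None
    for r in silhouettes(name,p):
        m=r['mask'].astype(np.uint8); v,u=np.nonzero(m); 
        uv=w2pix(p,[x0[0],x0[1],.017])[0]; d=np.hypot(u.mean()-uv[0],v.mean()-uv[1])
        if best is None or d<best[0]: best=(d,m,r['confidence'])
    if best is None: return None
    a=np.linspace(0,2*np.pi,60)
    def model(x,y):
        pts=[np.c_[x+q*np.cos(a),y+q*np.sin(a),0*a+z] for q,z in((.03,0),(.03,.014),(.027,.024),(.027,.034))]
        h=cv2.convexHull(w2pix(p,np.vstack(pts)).astype(np.float32)); M=cv2.moments(h)
        return np.array([M['m10']/M['m00'],M['m01']/M['m00']]),M['m00']
    c=max(cv2.findContours(best[1],cv2.RETR_EXTERNAL,cv2.CHAIN_APPROX_NONE)[0],key=cv2.contourArea)
    h=cv2.convexHull(c); M=cv2.moments(h); obs=np.array([M['m10'],M['m01']])/M['m00']
    s=least_squares(lambda q:model(*q)[0]-obs,x0[:2],diff_step=1e-4)
    return s.x,best[0],best[2],M['m00']/model(*s.x)[1]
E
python3 - <<'E'
from ring import *
p=snapshot('wrist'); cv2.imwrite('pics/w1.png',p['frame']); s=sense()
print(s['tcp_pos'],p['eye'],p['attitude'],p['fx'])
for r in pinpoint('cushion_a',p): print(np.round(r['position'],4),round(r['confidence'],2),w2pix(p,r['position']).round())
print(ringfit(p,(.470,.306)))
t=snapshot('top'); print(ringfit(t,(.470,.306))); print(ringfit(t,(.489,-.329)))
E
```

```text
[0.46685261 0.31165017 0.213755  ] [0.52702151 0.3711754  0.36071057] [ 1.61132292e+02  9.54449659e-02 -4.48193695e+01] 286.9618985977514
[ 0.3612  0.33   -0.0015] 0.96 [[251. 217.]]
[ 0.4673  0.3054 -0.0018] 0.69 [[319. 176.]]
[4.616e-01 4.019e-01 3.000e-04] 0.69 [[260. 125.]]
(array([0.46989905, 0.30572085]), np.float64(0.4694716455135699), 0.91, 0.9223211027674744)
(array([0.47133815, 0.30452889]), np.float64(0.8530936735996183), 0.53, 0.8401959403179984)
(array([ 0.49173479, -0.33147065]), np.float64(0.6345579500719339), 0.64, 0.7981539753302298)
```

View pics/w1.png

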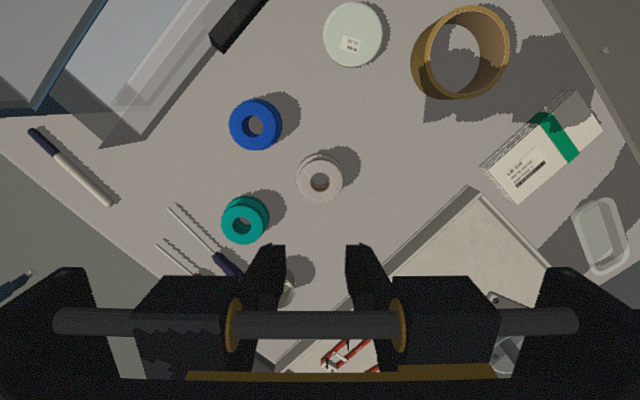

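The wrist view shows the pale ring at (320,178), with the blue ring at (255,125) and the turquoise at (245,220), both clear of the fingers. I'll centre on the pale ring and descend.

Request:
{"api": "step_arm", "payload": {"series": [[[-0.04,0.13,0.6],[0,0,0],-0.227],[[0,0,0.6],[0,0,0],-0.227],[[0,0,0.6],[0,0,0],-0.227],[[0,0,0.6],[0,0,0],-0.227],[[0,0,0.6],[0,0,0],-0.227],[[0,0,0.3],[0,0,0],-0.227],[[0,0,0.1],[0,0,0],-0.227],[[0,0,0],[0,0,0],-0.227],[[0,0,0],[0,0,0],-0.227]]}}

```text
clock: 4.8
tcp_pos: [0.4717, 0.3043, 0.0447]
tool_rot: [180.0, -0.1, 45.1]
force: [0.5, -0.8, 0.4]
gripper_width: 0.0336
finger_force: 0.0
```

Request:
{"api": "step_arm", "payload": {"series": [[[0,0,0.1],[0,0,0],-0.227],[[0,0,0.06],[0,0,0],-0.227],[[0,0,0],[0,0,0],-0.227],[[0,0,0],[0,0,0],-0.227]]}}

```text
clock: 5.3
tcp_pos: [0.4711, 0.3039, 0.0357]
tool_rot: [-180.0, -0.0, 45.1]
force: [0.4, -0.4, -0.2]
gripper_width: 0.0344
finger_force: 0.0
```

Request:
{"api": "step_arm", "payload": {"series": [[[0,0,0.04],[0,0,0],-0.227],[[0,0,0.04],[0,0,0],-0.227],[[0,0,0],[0,0,0],-0.227],[[0,0,0],[0,0,0],-0.227]]}}

```text
clock: 5.8
tcp_pos: [0.4713, 0.304, 0.0318]
tool_rot: [180.0, -0.0, 45.1]
force: [0.3, -0.6, 1.8]
gripper_width: 0.0342
finger_force: 0.7
```

```bash
python3 -c "
from h import *
for i in range(3):
    snapshot('top');s=sense();print(s['tcp_pos'],s['force'])"
```

```text
[0.47130285 0.30396822 0.03184028] [1.30963913 0.66064233 1.8494629 ]
[0.47129154 0.30395424 0.0318367 ] [ 1.13461703 -0.53937863  0.75753359]
[0.47130871 0.3039797  0.03184687] [0.7905036  0.37023363 1.10150444]
```

Request:
{"api": "step_arm", "payload": {"series": [[[0,0,0.03],[0,0,0],-0.227],[[0,0,0.028],[0,0,0],-0.227],[[0,0,0],[0,0,0],-0.227],[[0,0,0],[0,0,0],-0.227],[[0,0,0],[0,0,0],-0.227],[[0,0,0],[0,0,0],-0.227],[[0,0,0],[0,0,0],-0.227],[[0,0,0],[0,0,0],-0.227]]}}

```text
clock: 6.95
tcp_pos: [0.4713, 0.304, 0.0288]
tool_rot: [180.0, -0.0, 45.1]
force: [1.5, 0.7, 2.4]
gripper_width: 0.0339
finger_force: 1.3
```

```bash
python3 -c "
from h import *
for i in range(3):
    snapshot('top');s=sense();print(s['tcp_pos'],s['force'])"
```

```text
[0.47126589 0.30396165 0.02887215] [ 1.67534853 -0.80352677  2.46392441]
[0.47128051 0.30394229 0.02886395] [ 0.73233476 -0.02370401  2.63867612]
[0.47129115 0.3039727  0.02886547] [ 0.26156962 -0.41028376  2.06710174]
```

The left ring gives about 2.5 N at 5 mm, so it is the soft one. I'll lift off and go to the right ring.

Request:
{"api": "step_arm", "payload": {"series": [[[0,0,-0.1],[0,0,0],-0.227],[[0,0,-0.3],[0,0,0],-0.227],[[0,0,-0.9],[0,0,0],-0.227],[[0,0,-0.9],[0,0,0],-0.227],[[0,0,-0.9],[0,0,0],-0.227],[[-0.72,0.77,-0.3],[0,0,0],-0.227],[[-0.72,0.77,0],[0,0,0],-0.227],[[-0.72,0.77,0],[0,0,0],-0.227],[[-0.72,0.77,0],[0,0,0],-0.227],[[-0.72,0.77,0],[0,0,0],-0.227],[[-0.72,0.77,0],[0,0,0],-0.227],[[-0.72,0.77,0],[0,0,0],-0.227],[[-0.72,0.77,0],[0,0,0],-0.227],[[-0.72,0.77,0],[0,0,0],-0.227],[[-0.72,0.77,0],[0,0,0],-0.227],[[-0.72,0.77,0],[0,0,0],-0.227],[[-0.72,0.77,0],[0,0,0],-0.227],[[0,0,0],[0,0,0],-0.227],[[0,0,0],[0,0,0],-0.227]]}}

```text
clock: 9.48
tcp_pos: [0.493, -0.327, 0.1989]
tool_rot: [-179.9, -0.0, 45.1]
force: [-0.1, 0.7, -0.8]
gripper_width: 0.0337
finger_force: 0.0
```

```bash
python3 - <<'E'
from ring import *
p=snapshot('wrist'); cv2.imwrite('pics/w2.png',p['frame']); s=sense()
print(s['tcp_pos'])
for r in pinpoint('cushion_a',p): print(np.round(r['position'],4),round(r['confidence'],2))
f=ringfit(p,(.490,-.330)); print(f)
f=ringfit(p,f[0]); t=s['tcp_pos']; d=np.array(f[0])-t[:2]; print(d, 'frac', R.from_euler('xyz',s['tool_rot'],degrees=True).inv().apply([*d,.044-t[2]])/.05)
for n in ('calliper','blister_tray','agar_plate','parts_cup'):
    for r in find_in(n,p)[:2]: print(n,np.round(r['position'],3),round(r['confidence'],2))
E
```

```text
[ 0.49342395 -0.32620576  0.19886739]
[ 0.4917 -0.3335  0.0005] 0.67
(array([ 0.48953753, -0.32974929]), np.float64(0.6847518852794204), 0.8, 0.9194995034366253)
[-0.00388642 -0.00354354] frac [-1.07809747e-01  7.77209782e-04  3.09725762e+00]
calliper [ 0.424 -0.39   0.005] 0.58
blister_tray [ 0.27  -0.241  0.01 ] 0.84
```

View pics/w2.png

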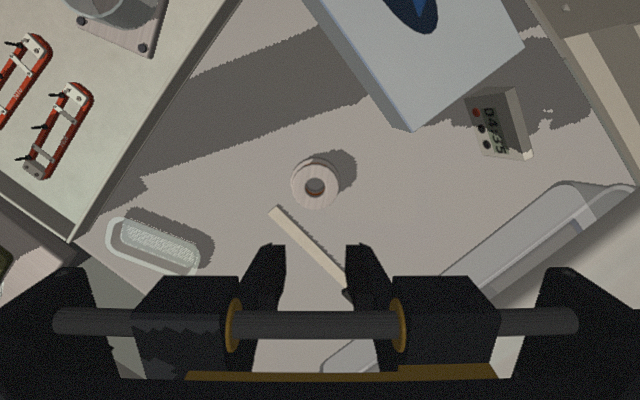

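Ring at (315,187); the calliper's tip is at (275,210), near but clear. Descending and pressing.

Request:
{"api": "step_arm", "payload": {"series": [[[-0.11,0,0.6],[0,0,0],-0.227],[[0,0,0.7],[0,0,0],-0.227],[[0,0,0.7],[0,0,0],-0.227],[[0,0,0.7],[0,0,0],-0.227],[[0,0,0.3],[0,0,0],-0.227],[[0,0,0.1],[0,0,0],-0.227],[[0,0,0.1],[0,0,0],-0.227],[[0,0,0.04],[0,0,0],-0.227],[[0,0,0],[0,0,0],-0.227],[[0,0,0],[0,0,0],-0.227]]}}

```text
clock: 11.12
tcp_pos: [0.4899, -0.3323, 0.0372]
tool_rot: [180.0, -0.0, 45.1]
force: [-0.1, -0.6, -0.5]
gripper_width: 0.0341
finger_force: 0.0
```

Request:
{"api": "step_arm", "payload": {"series": [[[0,0,0.04],[0,0,0],-0.227],[[0,0,0.04],[0,0,0],-0.227],[[0,0,0],[0,0,0],-0.227],[[0,0,0],[0,0,0],-0.227]]}}

```text
clock: 11.62
tcp_pos: [0.4898, -0.3322, 0.0331]
tool_rot: [180.0, -0.0, 45.1]
force: [-1.2, 0.9, 3.7]
gripper_width: 0.0342
finger_force: 2.4
```

Request:
{"api": "step_arm", "payload": {"series": [[[0,0,0.04],[0,0,0],-0.227],[[0,0,0.045],[0,0,0],-0.227],[[0,0,0],[0,0,0],-0.227],[[0,0,0],[0,0,0],-0.227],[[0,0,0],[0,0,0],-0.227],[[0,0,0],[0,0,0],-0.227],[[0,0,0],[0,0,0],-0.227],[[0,0,0],[0,0,0],-0.227]]}}

```text
clock: 12.62
tcp_pos: [0.4898, -0.3322, 0.0294]
tool_rot: [180.0, -0.0, 45.1]
force: [-0.5, 0.9, 11.1]
gripper_width: 0.0341
finger_force: 5.1
```

```bash
python3 -c "
from h import *
for i in range(3):
    snapshot('top');s=sense();print(s['tcp_pos'],s['force'])
p=snapshot('wrist')
"
```

```text
[ 0.48982105 -0.33226077  0.02940479] [-1.1531361  -0.3508546   9.97382534]
[ 0.48983825 -0.33222413  0.02939707] [-0.76031763  0.731864   10.63188019]
[ 0.48981674 -0.33224714  0.0294043 ] [-1.47370107  1.08452565 10.59147179]
```

The right ring gives about 10.5 N, so it is the firmer one. I'll rise, open, and take it by the flange.

Request:
{"api": "step_arm", "payload": {"series": [[[0,0,-0.1],[0,0,0],-0.227],[[0,0,-0.2],[0,0,0],-0.227],[[0.03,-0.04,-0.3],[0,0,0],1],[[0,0,0],[0,0,0],1],[[0,0,0],[0,0,0],1],[[0,0,0],[0,0,0],1],[[0,0,0],[0,0,0],1]]}}

```text
clock: 13.7
tcp_pos: [0.4891, -0.3295, 0.0582]
tool_rot: [-180.0, 0.0, 45.1]
force: [-0.7, 0.2, -1.0]
gripper_width: 0.0821
finger_force: 0.0
```

Request:
{"api": "step_arm", "payload": {"series": [[[0,0,0.3],[0,0,0],1],[[0,0,0.4],[0,0,0],1],[[0,0,0.3],[0,0,0],1],[[0,0,0.08],[0,0,0],1],[[0,0,0],[0,0,0],1],[[0,0,0],[0,0,0],-0.3],[[0,0,0],[0,0,0],-0.3],[[0,0,0],[0,0,0],-0.3],[[0,0,0],[0,0,0],-0.3],[[0,0,0],[0,0,0],-0.3]], "squeeze": 25}}

```text
clock: 14.95
tcp_pos: [0.4895, -0.3297, 0.0049]
tool_rot: [180.0, -0.0, 45.1]
force: [0.7, 0.2, 3.6]
gripper_width: 0.0587
finger_force: 25.0
```

Request:
{"api": "step_arm", "payload": {"series": [[[0,0,-0.2],[0,0,0],-0.3],[[0,0,-0.6],[0,0,0],-0.3],[[0,0,-0.8],[0,0,0],-0.3],[[0,0,-0.8],[0,0,0],-0.3],[[0,0,-0.8],[0,0,0],-0.3],[[0,0,-0.7],[0,0,0],-0.3],[[0.5,-0.7,0],[0,0,0],-0.3],[[0.5,-0.7,0],[0,0,0],-0.3],[[0.5,-0.75,0],[0,0,0],-0.3],[[0.5,-0.75,0],[0,0,0],-0.3],[[0.5,-0.75,0],[0,0,0],-0.3],[[0,0,0],[0,0,0],-0.3],[[0,0,0],[0,0,0],-0.3]]}}

```text
clock: 16.58
tcp_pos: [0.4484, -0.1129, 0.1999]
tool_rot: [179.9, -0.0, 45.1]
force: [-0.1, 0.1, -1.3]
gripper_width: 0.0589
finger_force: 25.0
```

```bash
python3 - <<'E'
from h import *
p=snapshot('wrist'); cv2.imwrite('pics/w3.png',p['frame']); s=sense()
print(s['tcp_pos'],s['force'],s['gripper_width'])
for n in ('post_tip','post_foot','post_fixture','cushion_a'):
    for r in pinpoint(n,p): print(n,np.round(r['position'],4),round(r['confidence'],2),w2pix(p,r['position']).round(1))
cr=p['frame'][60:340,180:460]; cv2.imwrite('pics/w3c.png',cv2.resize(cr,None,fx=2.1,fy=2.1,interpolation=cv2.INTER_CUBIC))
E
```

```text
[ 0.4485138  -0.11357059  0.19983734] [ 0.28457407 -0.72882446 -1.75360076] 0.058706042128861324
post_tip [ 0.4966 -0.0493  0.1183] 0.62 [[300.9 112. ]]
post_foot [ 0.4965 -0.0492  0.0128] 0.85 [[305.2 109.6]]
cushion_a [ 0.4476 -0.114   0.1929] 0.72 [[315.4 253.9]]
```

View pics/w3c.png

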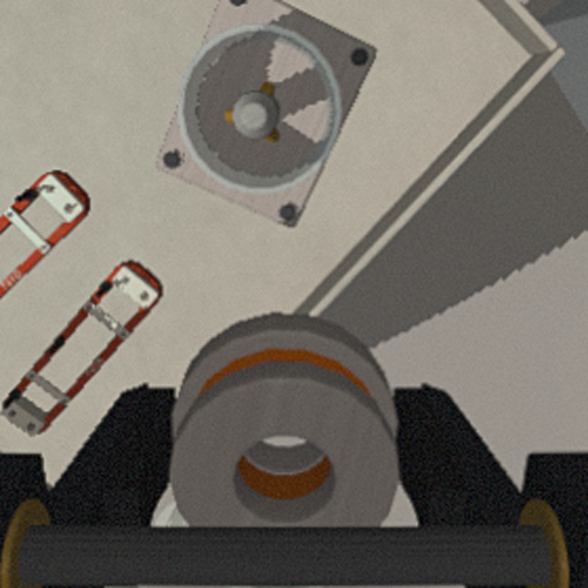

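Crop shows the firm ring held straight (cap centre at image (316,288)), and the post with its tip at (301.9,113.8), sleeve rim centred near (304,111).

```bash
python3 - <<'E'
from h import *
p=snapshot('wrist'); s=sense(); t=np.array(s['tcp_pos']); g=cv2.cvtColor(p['frame'],cv2.COLOR_BGR2GRAY)
print('tip',pix2w(p,[[301.9,113.8]],.118),'rim',pix2w(p,[[304.3,111]],.066))
# bore bottom/top and cap outline: ring at TCP xy prediction
a=np.linspace(0,2*np.pi,9)
for nm,rad,z in (('cap',.027,.229),('bore',.0115,.229),('flange',.03,.209)):
    q=w2pix(p,np.c_[t[0]+rad*np.cos(a),t[1]+rad*np.sin(a),0*a+z]); print(nm,'crop bbox pred',((q-[180,60])*2.1).min(0).round(),((q-[180,60])*2.1).max(0).round())
for r in silhouettes('post_fixture',p)[:1]:
    v,u=np.nonzero(r['mask']); print(r['confidence'],u.min(),u.max(),v.min(),v.max())
p2=snapshot('top')
for n in('post_tip','post_foot'):
    for q in (p2,snapshot('scene')):
        for r in pinpoint(n,q)[:1]: print(n,np.round(r['position'],4),r['confidence'])
# model overlay on crop for check
M=p['frame'].copy(); b=np.linspace(0,2*np.pi,80)
for c in [pix2w(p,[[301.9,113.8]],.118)[0]]:
    for rad,z in((.034,.066),(.037,.066),(.009,.108),(.0045,.118)):
        q=w2pix(p,np.c_[c[0]+rad*np.cos(b),c[1]+rad*np.sin(b),0*b+z]); cv2.polylines(M,[np.round(q*16).astype(np.int32)],True,(0,255,0),1,shift=4)
for rad,z in((.027,.229),(.0115,.229),(.03,.209)):
    q=w2pix(p,np.c_[t[0]+rad*np.cos(b),t[1]+rad*np.sin(b),0*b+z]); cv2.polylines(M,[np.round(q*16).astype(np.int32)],True,(0,255,0),1,shift=4)
cv2.imwrite('pics/ov.png',cv2.resize(M[60:340,180:460],None,fx=2.1,fy=2.1,interpolation=cv2.INTER_CUBIC))
E
```

```text
tip [[ 0.49609723 -0.05134418  0.118     ]] rim [[ 0.49677108 -0.05066381  0.066     ]]
cap crop bbox pred [167. 374.] [400. 571.]
bore crop bbox pred [233. 436.] [333. 520.]
flange crop bbox pred [169. 327.] [397. 526.]
0.58 254 357 50 167
post_tip [ 0.4944 -0.0513  0.1179] 0.85
post_foot [ 0.4882 -0.0477  0.0208] 0.93
```

View pics/ov.png

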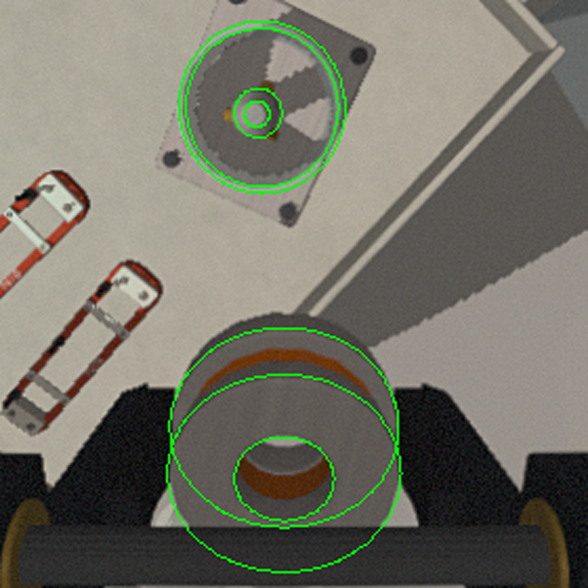

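Request:
{"api": "step_arm", "payload": {"series": [[[0.5,-0.07,0],[0,0,0],-0.3],[[0.5,-0.07,0],[0,0,0],-0.3],[[0.5,-0.07,0.2],[0,0,0],-0.3],[[0.06,0,0.5],[0,0,0],-0.3],[[0,0,0.5],[0,0,0],-0.3],[[0,0,0.1],[0,0,0],-0.3],[[0,0,0],[0,0,0],-0.3],[[0,0,0],[0,0,0],-0.3]]}}

```text
clock: 18.27
tcp_pos: [0.4964, -0.0498, 0.1354]
tool_rot: [179.9, -0.1, 45.1]
force: [-0.1, 0.3, -1.4]
gripper_width: 0.0592
finger_force: 25.0
```

```bash
python3 - <<'E'
from h import *
s=sense();print(s['tcp_pos'],s['force'],s['wrist_torque'])
p=snapshot('wrist');cv2.imwrite('pics/w4.png',p['frame'][140:400,180:460])
d=np.array([.4963,-.0512])-s['tcp_pos'][:2];print(R.from_euler('xyz',s['tool_rot'],degrees=True).inv().apply([*d,0])/.05)
E
```

```text
[ 0.49643573 -0.04983541  0.13540689] [-0.11140761  0.27207992 -1.44529973] [-0.00117179  0.12265004 -0.01830984]
[-2.12459431e-02  1.73442990e-02 -2.40862449e-06]
```

Request:
{"api": "step_arm", "payload": {"series": [[[-0.02,0.02,0],[0,0,0],-0.3],[[0,0,0.1],[0,0,0],-0.3],[[0,0,0.1],[0,0,0],-0.3],[[0,0,0.1],[0,0,0],-0.3],[[0,0,0.1],[0,0,0],-0.3],[[0,0,0],[0,0,0],-0.3],[[0,0,0],[0,0,0],-0.3]]}}

```text
clock: 19.2
tcp_pos: [0.4959, -0.051, 0.1145]
tool_rot: [-180.0, -0.0, 45.1]
force: [-0.7, 0.1, -2.8]
gripper_width: 0.0589
finger_force: 25.0
```

Request:
{"api": "step_arm", "payload": {"series": [[[0,0,0.1],[0,0,0],-0.3],[[0,0,0.1],[0,0,0],-0.3],[[0,0,0.06],[0,0,0],-0.3],[[0,0,0.04],[0,0,0],-0.3],[[0,0,0],[0,0,0],-0.3],[[0,0,0],[0,0,0],-0.3]]}}

```text
clock: 19.95
tcp_pos: [0.4952, -0.0508, 0.0993]
tool_rot: [-179.9, 0.0, 45.1]
force: [-1.9, 2.1, -2.7]
gripper_width: 0.0586
finger_force: 25.0
```

Request:
{"api": "step_arm", "payload": {"series": [[[0,0,0],[0,0,0],1],[[0,0,0],[0,0,0],1],[[0,0,0],[0,0,0],1],[[0,0,-0.4],[0,0,0],1],[[0,0,-0.5],[0,0,0],0.2],[[0,0,-0.3],[0,0,0],-0.227],[[0,0,0],[0,0,0],-0.227],[[0,0,0],[0,0,0],-0.227],[[0,0,0],[0,0,0],-0.227],[[0,0,0],[0,0,0],-0.227]]}}

```text
clock: 21.2
tcp_pos: [0.4955, -0.051, 0.159]
tool_rot: [-180.0, 0.0, 45.1]
force: [-0.1, -0.2, 0.4]
gripper_width: 0.0343
finger_force: 0.0
```

```bash
python3 - <<'E'
from h import *
s=sense();print(s['tcp_pos'],s['gripper_width'])
p=snapshot('wrist');cv2.imwrite('pics/w5.png',cv2.resize(p['frame'][140:400,180:460],None,fx=2,fy=2))
E
```

```text
[ 0.49550723 -0.05104696  0.15901682] 0.03425260716080131
```

View pics/w5.png

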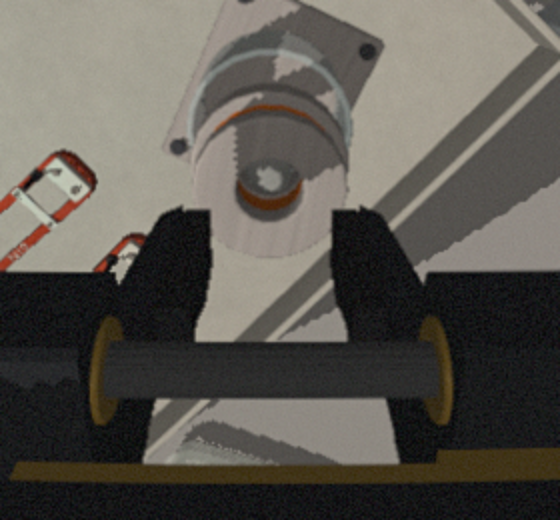

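The ring sits level on the catches with the post tip showing in its bore (crop (268,178)). Pushing now.

Request:
{"api": "step_arm", "payload": {"series": [[[0,0,0.3],[0,0,0],-0.227],[[0,0,0.2],[0,0,0],-0.227],[[0,0,0.1],[0,0,0],-0.227],[[0,0,0.06],[0,0,0],-0.227],[[0,0,0.04],[0,0,0],-0.227],[[0,0,0.04],[0,0,0],-0.227],[[0,0,0],[0,0,0],-0.227]]}}

```text
clock: 22.12
tcp_pos: [0.4956, -0.0509, 0.1231]
tool_rot: [-180.0, -0.0, 45.1]
force: [-2.0, 1.5, 7.4]
gripper_width: 0.0341
finger_force: 3.5
```

Request:
{"api": "step_arm", "payload": {"series": [[[0,0,0.04],[0,0,0],-0.227],[[0,0,0.04],[0,0,0],-0.227],[[0,0,0.04],[0,0,0],-0.227],[[0,0,0],[0,0,0],-0.227]]}}

```text
clock: 22.62
tcp_pos: [0.4959, -0.0511, 0.1163]
tool_rot: [-180.0, 0.0, 45.1]
force: [0.7, -0.5, 0.5]
gripper_width: 0.0336
finger_force: 0.0
```

Request:
{"api": "step_arm", "payload": {"series": [[[0,0,0.05],[0,0,0],-0.227],[[0,0,0.05],[0,0,0],-0.227],[[0,0,0.05],[0,0,0],-0.227],[[0,0,0.05],[0,0,0],-0.227],[[0,0,0],[0,0,0],-0.227]]}}

```text
clock: 23.25
tcp_pos: [0.4957, -0.0511, 0.1063]
tool_rot: [-180.0, 0.0, 45.1]
force: [-0.4, 0.3, 1.1]
gripper_width: 0.034
finger_force: 0.0
```

Request:
{"api": "step_arm", "payload": {"series": [[[0,0,0.05],[0,0,0],-0.227],[[0,0,0.05],[0,0,0],-0.227],[[0,0,0.05],[0,0,0],-0.227],[[0,0,0.05],[0,0,0],-0.227],[[0,0,0],[0,0,0],-0.227]]}}

```text
clock: 23.88
tcp_pos: [0.4956, -0.0507, 0.0963]
tool_rot: [-180.0, 0.0, 45.1]
force: [-0.7, -0.8, -0.3]
gripper_width: 0.0338
finger_force: 0.0
```

Request:
{"api": "step_arm", "payload": {"series": [[[0,0,0.04],[0,0,0],-0.227],[[0,0,0.04],[0,0,0],-0.227],[[0,0,0.04],[0,0,0],-0.227],[[0,0,0.04],[0,0,0],-0.227],[[0,0,0],[0,0,0],-0.227]]}}

```text
clock: 24.5
tcp_pos: [0.4958, -0.0508, 0.0882]
tool_rot: [-180.0, 0.0, 45.1]
force: [-0.3, -0.3, -0.5]
gripper_width: 0.034
finger_force: 0.0
```

Request:
{"api": "step_arm", "payload": {"series": [[[0,0,0.04],[0,0,0],-0.227],[[0,0,0.04],[0,0,0],-0.227],[[0,0,0.04],[0,0,0],-0.227],[[0,0,0],[0,0,0],-0.227],[[0,0,-0.3],[0,0,0],-0.227],[[0,0,-0.8],[0,0,0],-0.227],[[0,0,-0.8],[0,0,0],-0.227],[[-0.5,0,-0.2],[0,0,0],-0.227],[[-0.5,0,0],[0,0,0],-0.227],[[0,0,0],[0,0,0],-0.227]]}}

```text
clock: 25.75
tcp_pos: [0.4577, -0.0885, 0.1877]
tool_rot: [-179.9, 0.1, 44.9]
force: [0.0, 0.3, -0.3]
gripper_width: 0.034
finger_force: 0.0
```

```bash
python3 - <<'E'
from h import *
s=sense();print(s['tcp_pos'],s['gripper_width'])
p=snapshot('wrist');cv2.imwrite('pics/w6.png',cv2.resize(p['frame'][40:300,180:460],None,fx=2,fy=2))
for r in pinpoint('cushion_a',p): print(np.round(r['position'],4),round(r['confidence'],2))
print(w2pix(p,[[.496,-.051,.118]]))
E
```

```text
[ 0.45772328 -0.08851485  0.18766635] 0.03397294773056554
[ 0.4947 -0.0544  0.0184] 0.94
[[315.82080122 147.48914859]]
```

View pics/w6.png

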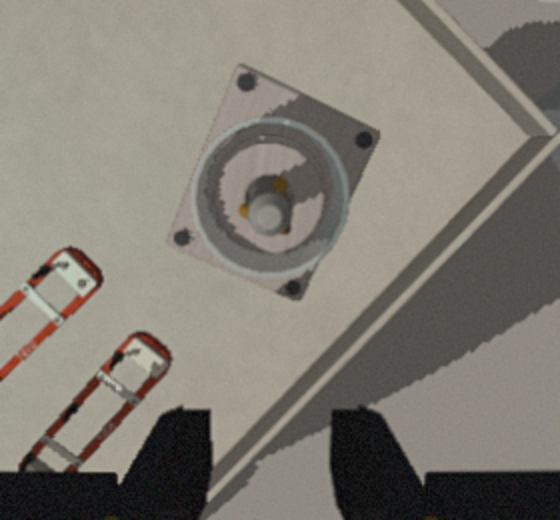

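The ring is seated at the foot of the post: it shows inside the sleeve around (268,195), with the catches above it. I'll go for the softer left ring.

Request:
{"api": "step_arm", "payload": {"series": [[[0.4,-0.4,0],[0,0,0],-0.227],[[0.76,-0.71,0],[0,0,0],-0.227],[[0.76,-0.71,0],[0,0,0],0],[[0.76,-0.71,0],[0,0,0],1],[[0.76,-0.71,0],[0,0,0],1],[[0.76,-0.71,0],[0,0,0],1],[[0.76,-0.71,0],[0,0,0],1],[[0.76,-0.71,0],[0,0,0],1],[[0,0,0],[0,0,0],1],[[0,0,0],[0,0,0],1]]}}

```text
clock: 27.1
tcp_pos: [0.4717, 0.3054, 0.187]
tool_rot: [180.0, 0.1, 45.2]
force: [-0.1, -0.5, -0.9]
gripper_width: 0.0882
finger_force: 0.0
```

```bash
python3 - <<'E'
from ring import *
p=snapshot('wrist'); s=sense(); t=s['tcp_pos']; print(t,s['gripper_width'])
f=ringfit(p,(.470,.3055)); print(f)
d=f[0]-t[:2]; print(R.from_euler('xyz',s['tool_rot'],degrees=True).inv().apply([*d,.005-t[2]])/.05)
E
```

```text
[0.47205982 0.30443303 0.18721304] 0.08855054869970055
(array([0.46977085, 0.30587661]), np.float64(0.8752809208227413), 0.94, 0.9420532686051739)
[-0.00670534 -0.0548229   3.6442441 ]
```

Request:
{"api": "step_arm", "payload": {"series": [[[0,-0.05,0.5],[0,0,0],1],[[0,0,0.7],[0,0,0],1],[[0,0,0.7],[0,0,0],1],[[0,0,0.7],[0,0,0],1],[[0,0,0.5],[0,0,0],1],[[0,0,0.4],[0,0,0],1],[[0,0,0.14],[0,0,0],1],[[0,0,0],[0,0,0],1],[[0,0,0],[0,0,0],1],[[0,0,0],[0,0,0],-0.3],[[0,0,0],[0,0,0],-0.3],[[0,0,0],[0,0,0],-0.3],[[0,0,0],[0,0,0],-0.3],[[0,0,0],[0,0,0],-0.3]]}}

```text
clock: 28.95
tcp_pos: [0.4705, 0.3075, 0.0058]
tool_rot: [180.0, -0.0, 45.1]
force: [-0.1, 0.3, 3.7]
gripper_width: 0.0596
finger_force: 25.0
```

Request:
{"api": "step_arm", "payload": {"series": [[[0,0,-0.2],[0,0,0],-0.3],[[0,0,-0.6],[0,0,0],-0.3],[[0,0,-0.8],[0,0,0],-0.3],[[0,0,-0.8],[0,0,0],-0.3],[[0,0,-0.8],[0,0,0],-0.3],[[-0.2,0.2,-0.7],[0,0,0],-0.3],[[-0.75,0.68,0],[0,0,0],-0.3],[[-0.75,0.68,0],[0,0,0],-0.3],[[-0.75,0.68,0],[0,0,0],-0.3],[[-0.75,0.68,0],[0,0,0],-0.3],[[-0.75,0.68,0],[0,0,0],-0.3],[[-0.75,0.68,0],[0,0,0],-0.3],[[-0.75,0.68,0],[0,0,0],-0.3],[[-0.75,0.65,0],[0,0,0],-0.3],[[0,0,0],[0,0,0],-0.3],[[0,0,0],[0,0,0],-0.3]]}}

```text
clock: 30.95
tcp_pos: [0.45, -0.1096, 0.2006]
tool_rot: [-179.9, -0.0, 45.1]
force: [0.4, 0.3, -1.9]
gripper_width: 0.0593
finger_force: 25.0
```

```bash
python3 - <<'E'
from h import *
p=snapshot('wrist'); s=sense(); t=np.array(s['tcp_pos']); print(t,s['tool_rot'])
old=cv2.imread('pics/w3.png'); 
# held ring shift relative to the first held ring (same camera/tool geometry): match cap patch
T=old[230:310,262:368]; r=cv2.matchTemplate(p['frame'][215:325,247:383],T,cv2.TM_CCOEFF_NORMED); _,m,_,l=cv2.minMaxLoc(r); print('shift px',l[0]-15,l[1]-15,m)
c=w2pix(p,[[t[0],t[1],t[2]+.029]])[0]; e=w2pix(p,[[t[0]+.00707,t[1]+.00707,t[2]+.029]])[0]; print('10mm tool x =',e-c)
d=np.array([.4960,-.0512])-t[:2]; print(R.from_euler('xyz',s['tool_rot'],degrees=True).inv().apply([*d,.1354-t[2]])/.05)
for r in pinpoint('post_tip',p)[:1]: print(np.round(r['position'],4))
cv2.imwrite('pics/w7.png',np.hstack([old[210:320,240:390],p['frame'][210:320,240:390]]).repeat(2,0).repeat(2,1))
E
```

```text
[ 0.45023413 -0.10883198  0.20058645] [-1.79942183e+02 -2.84448518e-02  4.52063451e+01]
shift px 0 1 0.9237141013145447
10mm tool x = [ 1.58954548e-02 -1.78003615e+01]
[ 1.46221394 -0.1612285   1.30461835]
[ 0.4972 -0.0515  0.1137]
```

View pics/w7.png

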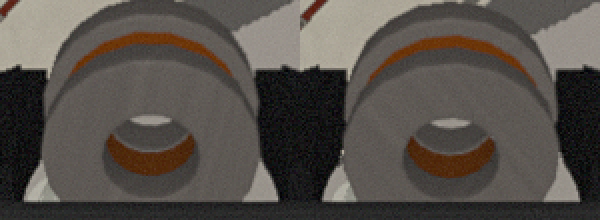

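Both held rings look alike in the view; the second sits about 1 px lower, roughly 0.6 mm toward tool -x, so I'll compensate.

Request:
{"api": "step_arm", "payload": {"series": [[[0.49,-0.05,0],[0,0,0],-0.3],[[0.49,-0.05,0],[0,0,0],-0.3],[[0.49,-0.06,0.2],[0,0,0],-0.3],[[0,0,0.5],[0,0,0],-0.3],[[0,0,0.5],[0,0,0],-0.3],[[0,0,0.1],[0,0,0],-0.3],[[0,0,0],[0,0,0],-0.3],[[0,0,0],[0,0,0],-0.3]]}}

```text
clock: 32.05
tcp_pos: [0.4971, -0.0523, 0.1364]
tool_rot: [179.9, -0.1, 45.1]
force: [0.1, -0.4, -1.2]
gripper_width: 0.0593
finger_force: 25.0
```

```bash
python3 - <<'E'
from h import *
s=sense();print(s['tcp_pos'],s['force'],s['wrist_torque'])
d=np.array([.4963,-.0509])-s['tcp_pos'][:2];print(R.from_euler('xyz',s['tool_rot'],degrees=True).inv().apply([*d,0])/.05)
E
```

```text
[ 0.49712912 -0.05227822  0.13639255] [ 0.06591469 -0.36501351 -1.22327848] [-0.02636737  0.13201164 -0.02427295]
[ 7.83653682e-03 -3.11987446e-02 -2.68277575e-05]
```

Request:
{"api": "step_arm", "payload": {"series": [[[0.01,-0.03,0],[0,0,0],-0.3],[[0,0,0.1],[0,0,0],-0.3],[[0,0,0.1],[0,0,0],-0.3],[[0,0,0.1],[0,0,0],-0.3],[[0,0,0.1],[0,0,0],-0.3],[[0,0,0],[0,0,0],-0.3],[[0,0,0],[0,0,0],-0.3]]}}

```text
clock: 32.92
tcp_pos: [0.4958, -0.0511, 0.1155]
tool_rot: [-180.0, -0.0, 45.1]
force: [0.3, 0.2, -2.3]
gripper_width: 0.0592
finger_force: 25.0
```

Request:
{"api": "step_arm", "payload": {"series": [[[0,0,0.1],[0,0,0],-0.3],[[0,0,0.1],[0,0,0],-0.3],[[0,0,0.06],[0,0,0],-0.3],[[0,0,0.04],[0,0,0],-0.3],[[0,0,0],[0,0,0],-0.3],[[0,0,0],[0,0,0],-0.3]]}}

```text
clock: 33.67
tcp_pos: [0.4959, -0.0505, 0.1005]
tool_rot: [-180.0, -0.0, 45.1]
force: [0.4, 2.0, -2.3]
gripper_width: 0.0597
finger_force: 25.0
```

Same as the first ring; release, rise and close to 34 mm.

Request:
{"api": "step_arm", "payload": {"series": [[[0,0,0],[0,0,0],1],[[0,0,0],[0,0,0],1],[[0,0,0],[0,0,0],1],[[0,0,-0.4],[0,0,0],1],[[0,0,-0.5],[0,0,0],0.2],[[0,0,-0.3],[0,0,0],-0.227],[[0,0,0],[0,0,0],-0.227],[[0,0,0],[0,0,0],-0.227],[[0,0,0],[0,0,0],-0.227],[[0,0,0],[0,0,0],-0.227]]}}

```text
clock: 34.92
tcp_pos: [0.4955, -0.0511, 0.16]
tool_rot: [-180.0, 0.0, 45.1]
force: [0.8, -0.3, -0.6]
gripper_width: 0.0343
finger_force: 0.0
```

```bash
python3 - <<'E'
from h import *
s=sense();print(s['tcp_pos'],s['gripper_width'])
p=snapshot('wrist');n=p['frame'][140:400,180:460]; o=cv2.resize(cv2.imread('pics/w5.png'),(280,260))
r=cv2.matchTemplate(n,o[40:135,90:185],cv2.TM_CCOEFF_NORMED);_,m,_,l=cv2.minMaxLoc(r);print(l,m,'expected (90,40)')
for r in pinpoint('cushion_a',p): print(np.round(r['position'],4),round(r['confidence'],2))
E
```

```text
[ 0.49552231 -0.0510692   0.1600425 ] 0.03428308191451128
(90, 41) 0.9452160000801086 expected (90,40)
[ 0.4905 -0.0474  0.0934] 0.82
[ 0.4928 -0.0542  0.0197] 0.61
```

Request:
{"api": "step_arm", "payload": {"series": [[[0,0,0.3],[0,0,0],-0.227],[[0,0,0.2],[0,0,0],-0.227],[[0,0,0.12],[0,0,0],-0.227],[[0,0,0.06],[0,0,0],-0.227],[[0,0,0.04],[0,0,0],-0.227],[[0,0,0.04],[0,0,0],-0.227],[[0,0,0.04],[0,0,0],-0.227],[[0,0,0],[0,0,0],-0.227]]}}

```text
clock: 36.02
tcp_pos: [0.4961, -0.0508, 0.1207]
tool_rot: [180.0, -0.0, 45.1]
force: [-0.3, 1.7, 3.0]
gripper_width: 0.0341
finger_force: 1.8
```

Request:
{"api": "step_arm", "payload": {"series": [[[0,0,0.03],[0,0,0],-0.227],[[0,0,0.03],[0,0,0],-0.227],[[0,0,0],[0,0,0],-0.227]]}}

```text
clock: 36.4
tcp_pos: [0.4964, -0.0507, 0.1178]
tool_rot: [180.0, -0.1, 45.1]
force: [-0.3, 1.9, 5.0]
gripper_width: 0.0344
finger_force: 2.3
```

Request:
{"api": "step_arm", "payload": {"series": [[[0,0,0.02],[0,0,0],-0.227],[[0,0,0.02],[0,0,0],-0.227],[[0,0,0.02],[0,0,0],-0.227],[[0,0,0],[0,0,0],-0.227]]}}

```text
clock: 36.9
tcp_pos: [0.4962, -0.051, 0.1146]
tool_rot: [180.0, -0.0, 45.1]
force: [0.5, 1.6, 3.2]
gripper_width: 0.0342
finger_force: 1.8
```

Request:
{"api": "step_arm", "payload": {"series": [[[0,0,0.02],[0,0,0],-0.227],[[0,0,0.02],[0,0,0],-0.227],[[0,0,0.02],[0,0,0],-0.227],[[0,0,0],[0,0,0],-0.227]]}}

```text
clock: 37.4
tcp_pos: [0.4959, -0.0511, 0.1115]
tool_rot: [180.0, -0.0, 45.1]
force: [0.9, 1.4, 4.0]
gripper_width: 0.0338
finger_force: 1.8
```

Request:
{"api": "step_arm", "payload": {"series": [[[0,0,0.03],[0,0,0],-0.227],[[0,0,0.03],[0,0,0],-0.227],[[0,0,0.03],[0,0,0],-0.227],[[0,0,0],[0,0,0],-0.227]]}}

```text
clock: 37.9
tcp_pos: [0.496, -0.051, 0.1069]
tool_rot: [180.0, -0.0, 45.1]
force: [0.6, 1.5, 3.3]
gripper_width: 0.0338
finger_force: 1.8
```

Request:
{"api": "step_arm", "payload": {"series": [[[0,0,0.03],[0,0,0],-0.227],[[0,0,0.03],[0,0,0],-0.227],[[0,0,0.03],[0,0,0],-0.227],[[0,0,0],[0,0,0],-0.227]]}}

```text
clock: 38.4
tcp_pos: [0.4954, -0.0515, 0.1022]
tool_rot: [-180.0, 0.1, 45.1]
force: [-0.5, -0.6, -0.6]
gripper_width: 0.034
finger_force: 0.0
```

Request:
{"api": "step_arm", "payload": {"series": [[[0,0,0.03],[0,0,0],-0.227],[[0,0,0.03],[0,0,0],-0.227],[[0,0,0.03],[0,0,0],-0.227],[[0,0,0],[0,0,0],-0.227]]}}

```text
clock: 38.9
tcp_pos: [0.4957, -0.0511, 0.0979]
tool_rot: [-180.0, 0.0, 45.1]
force: [-0.6, -0.0, 0.1]
gripper_width: 0.0339
finger_force: 0.0
```

Request:
{"api": "step_arm", "payload": {"series": [[[0,0,0.03],[0,0,0],-0.227],[[0,0,0.03],[0,0,0],-0.227],[[0,0,0.03],[0,0,0],-0.227],[[0,0,0],[0,0,0],-0.227]]}}

```text
clock: 39.4
tcp_pos: [0.4958, -0.051, 0.0935]
tool_rot: [-180.0, -0.0, 45.1]
force: [0.2, 0.4, -0.1]
gripper_width: 0.0339
finger_force: 0.0
```

Request:
{"api": "step_arm", "payload": {"series": [[[0,0,0.04],[0,0,0],-0.227],[[0,0,0.04],[0,0,0],-0.227],[[0,0,0.04],[0,0,0],-0.227],[[0,0,0.04],[0,0,0],-0.227],[[0,0,0],[0,0,0],-0.227],[[0,0,0],[0,0,0],-0.227]]}}

```text
clock: 40.15
tcp_pos: [0.4957, -0.0511, 0.0855]
tool_rot: [-180.0, 0.0, 45.1]
force: [-0.8, -1.3, 0.3]
gripper_width: 0.0338
finger_force: 0.4
```

Request:
{"api": "step_arm", "payload": {"series": [[[0,0,0.03],[0,0,0],-0.227],[[0,0,0],[0,0,0],-0.227],[[0,0,0],[0,0,0],-0.227]]}}

```text
clock: 40.52
tcp_pos: [0.4957, -0.051, 0.084]
tool_rot: [-180.0, 0.0, 45.1]
force: [-0.2, -0.3, 0.8]
gripper_width: 0.0342
finger_force: 0.6
```

Request:
{"api": "step_arm", "payload": {"series": [[[0,0,-0.1],[0,0,0],-0.227],[[0,0,-0.6],[0,0,0],-0.227],[[0,0,-0.8],[0,0,0],-0.227],[[0,0,-0.6],[0,0,0],-0.227],[[-0.5,0,0],[0,0,0],-0.227],[[-0.5,0,0],[0,0,0],-0.227],[[0,0,0],[0,0,0],-0.227],[[0,0,0],[0,0,0],-0.227]]}}

```text
clock: 41.52
tcp_pos: [0.4615, -0.0857, 0.1892]
tool_rot: [180.0, -0.1, 45.2]
force: [-0.2, -0.6, 0.2]
gripper_width: 0.0342
finger_force: 0.0
```

```bash
python3 - <<'E'
from h import *
s=sense();print(s['clock'],s['tcp_pos'])
p=snapshot('wrist')
cv2.imwrite('pics/w8.png',cv2.resize(p['frame'][40:300,180:460],None,fx=2,fy=2,interpolation=cv2.INTER_CUBIC))
for r in pinpoint('cushion_a',p): print(np.round(r['position'],4),round(r['confidence'],2))
E
```

```text
41.525 [ 0.46148514 -0.08574344  0.18919455]
[ 0.4933 -0.0514  0.0516] 0.68
[ 0.4937 -0.055   0.0162] 0.52
```

View pics/w8.png

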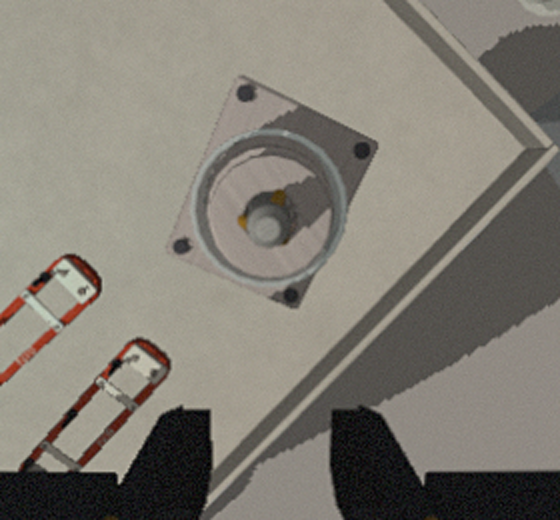

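The second ring is seated under the catches: its cap is inside the sleeve at (268,215), and the brass catches show above it at (243,222) and (280,198). Its underside measures about 52 mm, which is 34 mm over the foot.

```bash
python3 -c "
from plant import *
print(hand_in())"
```

```text
the job is handed in; nothing more can be done
None
```

The right ring was firmer (about 10.5 N against 2.5 N at 5 mm); it is home at the foot of the post, the softer left ring is home on top of it under the catches, the gripper is clear, and the job was handed in after about 42 s.

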